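# Stroke the spice box lids shut

### The arm

A 6-joint arm with a two-finger parallel gripper is mounted at the origin on a cart in front of the work surface, level with it; the furniture and walls round the work are solid. World frame = base frame: x ahead of the robot, y to its left, z up, the work surface at z = 0. Lengths are in m, angles in rad, forces in N, time in s.
With the tool pointing down it reaches from about 0.35 to 0.975 m from the base axis. Payload 7.1 kg.
Tool frame: the origin (TCP) lies at the very end of the fingers, on their centre line; the grasp point (between the pads) lies 19 mm behind it; z points along the fingers, y is the line along which they close (so a half turn about z gives the same grasp; the last joint's range is limited). The gripper opens to 88 mm and grips with 3 to 60 N. Pads are 20 mm wide; open, the fingers measure 115 mm over their backs; the gripper's body (75 mm by 178 mm) begins 61 mm behind the grasp point.
Start: joints at [-1.133, 0.423, 1.63, -0, 1.089, -0.019], TCP at [0.276, -0.561, 0.223] pointing down, gripper open.
Joint ranges: [-3, 3], [-0.9, 2.11], [0.09, 2.58], [-1.31, 4.45], [0.11, 2.69], [-2.54, 2.54]. Speed limits (rad/s): [2.39, 2.39, 3.01, 3.14, 3.14, 3.14].

### API

Orientations are given as a 3x3 rotation matrix whose columns are the frame's x, y, z axes.
In Python, from cell import sense, snapshot, close_job, search_frame, regions_of, tip_of gives the robot as it stands.
- The arm moves only by the tool apply_moves, never from a script. Its argument "series" is one flat list of numbers, 5 for each row, row after row: the shift along the tool's x, y, z in m, then the turn about the tool's z in degrees, then the closure, from -1 (fully open) to 1 (shut). A call has 1 to 12 rows; each row is the pose to reach, as a shift and turn from the pose commanded when the call began, along the tool's axes at that moment; what a row does not reach only later rows make up. A row lasts 1/10 s, in which the tool goes at most 50 mm and 8.59 degrees, less where a joint would pass 70% of its speed; a pose out of reach is approached as far as the arm can. A call with a gripper value outside its range is refused whole. The fingers move at their own pace and stop on an object; "force" is the grip in N (left out, the last holds). Time passes only in rows, so rows that repeat a pose let the fingers close. It gives the time, the measured TCP pose, the force, the opening and the grip force at its end, in the units of the state.
- sense(): the state, without advancing time (a new reading comes with each control period).
- snapshot(name): name is "scene" or "top"; returns a dict with "frame" (400x640x3 uint8, red, green, blue), "K" (3x3 intrinsics, pixels), "T" (4x4, takes a point from camera to world coordinates). Camera axes: x right, y up, looking along -z (the intrinsics and any distortion apply to the point x, -y, -z); pixel columns grow to the right and rows downward; lengths in m; the calibration is good to about 2 mm. A picture is of the moment at which its call begins. There is no depth.
- close_job(): hands the job in; it is judged then, once.
Trained networks look in a picture, given as the dict that the camera call returned (one of the last four; its "shot" number tells which), for a name from the list of things; names that differ only in an ending like _2 or _b are one class to them, and where a whole thing is asked for, a point or a joint stands for the part that bears it (a point fixed in the world has none). Each returns a list of dicts, best first, with "p" (0 to 1); they miss things now and then, are a little off and sometimes report something else, mostly with a low value. They report only what shows in the picture. A call takes as long as a camera call.
- search_frame(picture, name): "xyz" ([x, y, z] in m, in the coordinates of the camera as it stood for that picture, good to about 4 mm: the middle of the surface that is visible of it).
- regions_of(picture, name): "region" (400x640 bool, what is visible of it).
- tip_of(picture, name): "xyz" ([x, y, z] in m, in the coordinates of the camera as it stood for that picture, good to about 4 mm: a listed point, or the origin of a listed thing).
The state is a dict: "time_s": time; "joints": joint angles; "qvel": joint speeds; "effort": joint torques, N m; "ee_pos": TCP position; "orientation": TCP orientation; "force": force on the tool from outside, world axes, zero at the start; "moment": the same for the moment, N m; "grip_width": finger opening in m; "gripper_force": force on a finger pad.
Only numpy, scipy, OpenCV 4.12 (cv2) and the standard library are available. Lean on these libraries where they do the work, as an engineer would, in place of code of your own. Each camera call takes 0.05 s, during which the arm holds its last target. There are 200 camera calls.

### The job

The four lids of the wooden spice box have sprung ajar. Without grasping anything, run your fingertips lightly along the row in one stroke, passing over each lid from its hinge towards its raised edge and staying low over the lids all the way, so that they shut flat one after another. Leave the box standing where it is, and do not disturb the timer, the tin and the garlic near it.

Things in the scene. Friction and masses are not known exactly. Their poses are not given: they have to be found in the camera images.
- spice_box: Loose oblong wooden spice box, 220 x 76 mm, 48 mm high to its rim, 0.7 kg, with four pale wooden lids in one row; with the lids shut its top is 52 mm above the worktop. Origin: centre of its underside. Its x axis runs along the row, from lid 1 to lid 4, which is the direction of the stroke; z is up. It may stand turned any way round on the worktop.
- row_start (a point): Point on the box where the row starts: on the hinge line of lid 1, midway across the box, at the height of the shut lids' top face (52 mm above the worktop).
- row_end (a point): Point on the box where the row ends: at the free edge of lid 4 when shut, midway across the box, at the height of the shut lids' top face. It lies 205 mm from row_start along the box's x axis. A fingertip that passes along the row this way, just above the shut height, pushes each lid shut (about 0.5 N); coming the other way it catches under them.
- lid_1 (a joint): Lid 1 of 4, counted along the box's x axis: flat, 49 x 74 x 4 mm, 10 g, with a 12 mm thumb tab at the side of its free edge. Its hinge pin lies across the box at x = -102.5 mm, 50 mm up, in the box's frame; the free edge points along +x. Value: opening angle in rad, 0 = shut flat, grows as the free edge rises; starts at 0.35 to 0.75, stops at 1.7. Stays where it is left.
- lid_2 (a joint): Lid 2 of 4, counted along the box's x axis: flat, 49 x 74 x 4 mm, 10 g, with a 12 mm thumb tab at the side of its free edge. Its hinge pin lies across the box at x = -50.5 mm, 50 mm up, in the box's frame; the free edge points along +x. Value: opening angle in rad, 0 = shut flat, grows as the free edge rises; starts at 0.35 to 0.75, stops at 1.7. Stays where it is left.
- lid_3 (a joint): Lid 3 of 4, counted along the box's x axis: flat, 49 x 74 x 4 mm, 10 g, with a 12 mm thumb tab at the side of its free edge. Its hinge pin lies across the box at x = 1.5 mm, 50 mm up, in the box's frame; the free edge points along +x. Value: opening angle in rad, 0 = shut flat, grows as the free edge rises; starts at 0.35 to 0.75, stops at 1.7. Stays where it is left.
- lid_4 (a joint): Lid 4 of 4, counted along the box's x axis: flat, 49 x 74 x 4 mm, 10 g, with a 12 mm thumb tab at the side of its free edge. Its hinge pin lies across the box at x = 53.5 mm, 50 mm up, in the box's frame; the free edge points along +x. Value: opening angle in rad, 0 = shut flat, grows as the free edge rises; starts at 0.35 to 0.75, stops at 1.7. Stays where it is left.
- timer: Loose round kitchen timer, 65 mm wide, 48 mm high, a bystander. Origin: centre of its underside.
- tin: Loose food tin, 75 mm wide, 58 mm high, a bystander. Origin: centre of its underside.
- garlic: Loose garlic bulb, 60 mm wide, 58 mm high, a bystander. Origin: centre of its underside.

How it is judged:
On the way, in this order (a step that is already met when the one before it is completed fails the run):
1. lid 1 is shut, before any lid further along (value of joint lid_1 below 0.12 rad and value of joint each of lid_2, lid_3, lid_4 above 0.12 rad), for 0.05 s.
2. lid 2 is shut, before any lid further along (value of joint lid_2 below 0.12 rad and value of joint each of lid_3, lid_4 above 0.12 rad), for 0.05 s.
3. lid 3 is shut, before any lid further along (value of joint lid_3 below 0.12 rad and value of joint lid_4 above 0.12 rad), for 0.05 s.
4. lid 4 is shut, the last (value of joint lid_4 below 0.12 rad), for 0.05 s.
At the end, for the whole second after the job is handed in: All four lids are shut to within 0.12 rad (about 6 mm at the free edge), the box stands level and at rest within 40 mm of where it stood, and timer, tin and garlic are within 30 mm of their places (value of joint each of lid_1, lid_2, lid_3, lid_4 below 0.12 rad and distance of spice_box from where it was at the start of the episode below 0.04 m and angle between spice_box's own z axis and vertical below 0.05 rad and linear speed of spice_box below 0.01 m/s and distance of each of timer, tin, garlic from where it was at the start of the episode below 0.03 m); the robot touches nothing.
It fails at once if the fingers leave the row between the first lid's shutting and the last's (more than about 35 mm above the shut lids) (value of joint lid_1 below 0.12 rad and value of joint lid_4 above 0.12 rad and height (world z) of the grasp point above 0.107 m).
It fails at once if the box is lifted or tipped (height (world z) of spice_box above 0.012 m or angle between spice_box's own z axis and vertical above 0.12 rad).
It fails at once if the box is shoved more than 40 mm (distance of spice_box from where it was at the start of the episode above 0.04 m).
It fails at once if the box or a lid is pressed with more than 25 N (contact force between any of the fingers, the arm and spice_box above 25 N).
It fails at once if the timer, the tin or the garlic is moved more than 30 mm (distance of any of timer, tin, garlic from where it was at the start of the episode above 0.03 m).
It also fails if it takes over 40 s, if anything falls off the work surface, if the arm or the gripper's body presses on something with over 40 N, if the wrist force passes 120 N, or if a joint passes its speed limit or range.

## Working session

There is one attempt and no reset: what is moved stays moved. The work goes in short steps, Python scripts to look and compute and a tool call to move; the robot and the scene stay as the last step left them, time stands still between calls to the robot, and variables do not carry over. Pictures are saved under pics/ and viewed, at most 10 in all, crops included, and the job is handed in when it is done.

Besides the shell and the picture viewer there is one more tool, called after ">>>" as a command line: name --argument value ..., lists and objects as JSON in quotes. apply_moves: Moves the arm, as the interface text tells. Its arguments: {"type":"object","properties":{"series":{"type":"array"},"force":{"type":"number"}},"required":["series"]}

```bash
mkdir -p pics
cat > h.py <<'E'
import numpy as np, cv2
from cell import *
def w(s,p): return (s["T"]@np.r_[p,1])[:3]
E
python3 - <<'E'
from h import *
ims=[]
for c in ("scene","top"):
    s=snapshot(c); ims.append(s["frame"]); 
    for n in ("row_start","row_end","spice_box","timer","tin","garlic"):
        for d in tip_of(s,n)[:2]: print(c,n,round(d["p"],2),w(s,d["xyz"]).round(3))
    for n in ("lid_1",):
        for d in search_frame(s,n)[:5]: print(c,n,round(d["p"],2),w(s,d["xyz"]).round(3))
for n,i in zip("ab",ims): cv2.imwrite(f"pics/{n}.png",i[...,::-1])
st=sense();print(st["ee_pos"],st["orientation"],st["force"],st["grip_width"],st["time_s"])
E
```

```text
scene row_start 0.56 [ 0.402 -0.377  0.052]
scene row_end 0.58 [ 0.563 -0.25   0.048]
scene spice_box 0.6 [ 0.485 -0.316 -0.001]
scene timer 0.66 [0.478 0.022 0.004]
scene tin 0.83 [ 0.481 -0.521 -0.002]
scene garlic 0.7 [ 0.696 -0.244 -0.001]
scene lid_1 0.73 [ 0.411 -0.354  0.057]
scene lid_1 0.63 [ 0.543 -0.274  0.07 ]
scene lid_1 0.59 [ 0.529 -0.307  0.062]
top row_start 0.58 [ 0.399 -0.376  0.049]
top row_end 0.56 [ 0.559 -0.251  0.05 ]
top spice_box 0.63 [ 0.481 -0.307 -0.003]
top timer 0.58 [0.48  0.024 0.   ]
top tin 0.57 [ 0.475 -0.514  0.   ]
top garlic 0.79 [ 0.694 -0.245  0.001]
top lid_1 0.87 [ 0.497 -0.297  0.061]
top lid_1 0.75 [ 0.454 -0.335  0.066]
top lid_1 0.62 [ 0.417 -0.362  0.055]
top lid_1 0.6 [ 0.539 -0.267  0.069]
[ 0.27568116 -0.56089765  0.22269797] [[ 8.97470736e-01  4.41074005e-01  1.05535401e-06]
 [ 4.41074005e-01 -8.97470736e-01 -2.54345785e-05]
 [-1.02713821e-05  2.32922791e-05 -1.00000000e+00]] [ 0.34827583  0.14808401 -0.06204231] 0.08806690440224076 0.8
```

View pics/a.png

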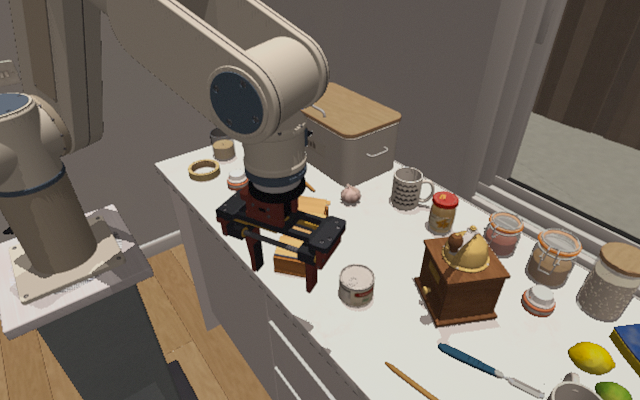

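View pics/b.png

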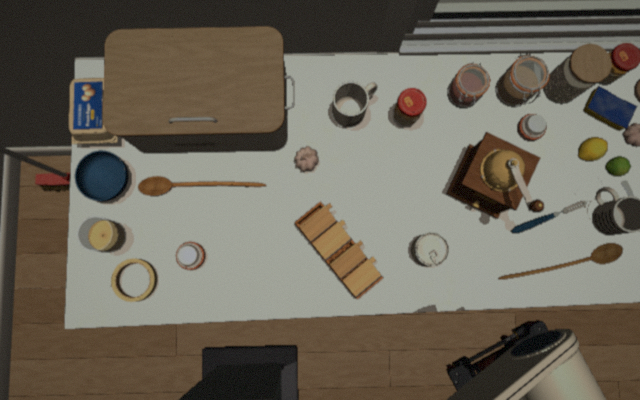

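The top view shows the box at about (340, 250) px, running from lower right to upper left, with the tin at right (430, 250) and the garlic at (306, 158). I'll check the row direction with an overlay and compute the moves.

Run:
```python
from h import *
s=snapshot("top"); K=s["K"]; Ti=np.linalg.inv(s["T"])
def px(p):
    q=(Ti@np.r_[p,1])[:3]*[1,-1,-1]; u=K@q; return u[:2]/u[2]
a=np.array([.401,-.3765,.052]);b=np.array([.561,-.2505,.052])
im=cv2.resize(s["frame"][180:320,270:410,::-1],None,fx=4,fy=4,interpolation=cv2.INTER_CUBIC)
for p,c in((a,(0,255,0)),(b,(0,0,255))):
    u=(px(p)-[270,180])*4; cv2.circle(im,tuple(int(v) for v in u),5,c,-1)
cv2.imwrite("pics/c.png",im)
u=(b-a)/np.linalg.norm(b-a); print(np.linalg.norm(b-a),u)
st=sense();R=np.array(st["orientation"]);p=np.array(st["ee_pos"])
print("turn about tool z",np.degrees(np.arctan2(*(R.T@u)[[1,0]])))
for d,z in((-.03,.12),(-.03,.055),(.21,.055)):
    print(d,z,(R.T@(np.r_[(a+d*u)[:2],z]-p)).round(4))
```

```text
0.203656573672445 [0.78563631 0.6186886  0.        ]
turn about tool z -12.049475325867835
-0.03 0.12 [ 0.1644 -0.104   0.1027]
-0.03 0.055 [ 0.1644 -0.104   0.1677]
0.21 0.055 [ 0.3992 -0.1541  0.1677]
```

View pics/c.png

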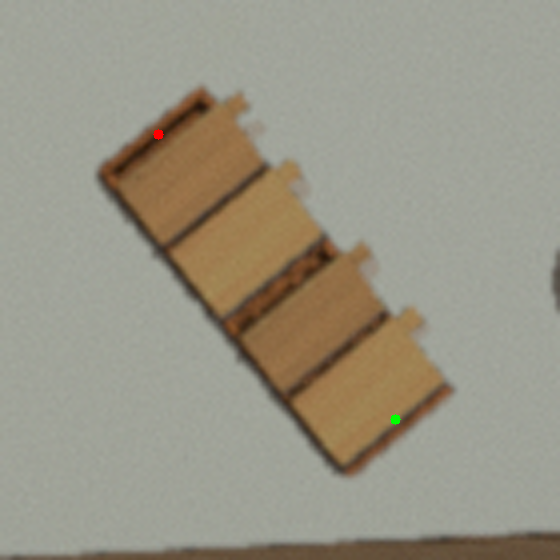

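The overlay agrees: the green dot is on lid 1's hinge and the red one at the far rim. The tabs sit on each lid's far edge, so the stroke runs from green to red. Next I go to 30 mm before the start with the fingers shut.

>>> apply_moves --series '[0.03,-0.02,0.0,-3,1,0.06,-0.04,0.0,-6,1,0.09,-0.06,0.02,-9,1,0.12,-0.08,0.04,-12,1,0.15,-0.095,0.06,-12,1,0.1644,-0.104,0.08,-12,1,0.1644,-0.104,0.1027,-12,1,0.1644,-0.104,0.1027,-12,1,0.1644,-0.104,0.1027,-12,1,0.1644,-0.104,0.1027,-12,1]' --force 10

```text
time_s: 1.85
ee_pos: [0.3777, -0.396, 0.1211]
orientation: [[0.787, 0.618, 0.001], [0.618, -0.787, -0.001], [0.0, 0.002, -1.0]]
force: [-0.3, -0.5, 0.3]
grip_width: 0.0112
gripper_force: 0.0
```

Run:
```python
from h import *
st=sense();R=np.array(st["orientation"]);p=np.array(st["ee_pos"])
print(p,R[:,0],st["grip_width"],st["force"],st["time_s"])
for c in("top","scene"):
    s=snapshot(c)
    for n in("row_start","row_end"):
        for d in tip_of(s,n)[:1]: print(c,n,round(d["p"],2),w(s,d["xyz"]).round(3),(R.T@(w(s,d["xyz"])-p)).round(4))
cv2.imwrite("pics/d.png",s["frame"][...,::-1])
```

```text
[ 0.37770592 -0.39603081  0.12108062] [7.86564741e-01 6.17507812e-01 1.05380163e-04] 0.01119392403066693 [-0.30137257 -0.52067719  0.27020674] 1.85
top row_end 0.86 [ 0.56  -0.249  0.053] [ 0.2343 -0.0036  0.0679]
scene row_start 0.66 [ 0.401 -0.376  0.052] [ 0.0306 -0.002   0.0695]
scene row_end 0.73 [ 0.564 -0.255  0.05 ] [0.2341 0.0038 0.0713]
```

View pics/d.png

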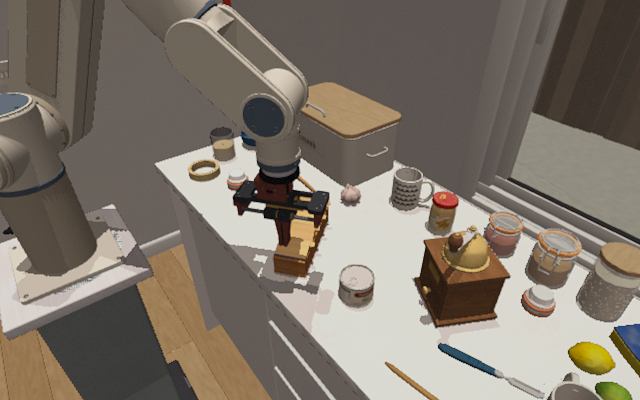

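The fingers are shut, aligned with the row and standing just before lid 1 (fingertips near (285, 240) px). Now I lower them to 55 mm and check the height.

>>> apply_moves --series '[0,0,0.02,0,1,0,0,0.04,0,1,0,0,0.055,0,1,0,0,0.065,0,1,0,0,0.065,0,1,0,0,0.065,0,1,0,0,0.065,0,1]'

```text
time_s: 2.85
ee_pos: [0.3778, -0.3955, 0.0556]
orientation: [[0.786, 0.618, 0.001], [0.618, -0.786, -0.001], [0.0, 0.001, -1.0]]
force: [0.6, -0.6, -0.1]
grip_width: 0.0005
gripper_force: 0.0
```

>>> apply_moves --series '[0.008,0,0,0,1,0.016,0,0,0,1,0.024,0,0,0,1,0.032,0,0,0,1,0.04,0,0,0,1,0.048,0,0,0,1,0.056,0,0,0,1,0.064,0,0,0,1,0.072,0,0,0,1,0.08,0,0,0,1,0.08,0,0,0,1]'

```text
time_s: 3.95
ee_pos: [0.4411, -0.3451, 0.055]
orientation: [[0.786, 0.619, 0.0], [0.619, -0.786, -0.0], [0.0, 0.0, -1.0]]
force: [-0.8, 0.4, 0.2]
grip_width: -0.0001
gripper_force: 0.0
```

Run:
```python
from h import *
s=snapshot("scene"); cv2.imwrite("pics/e.png",cv2.resize(s["frame"][150:300,220:380,::-1],None,fx=4,fy=4,interpolation=cv2.INTER_CUBIC))
```

```text
(no output)
```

View pics/e.png

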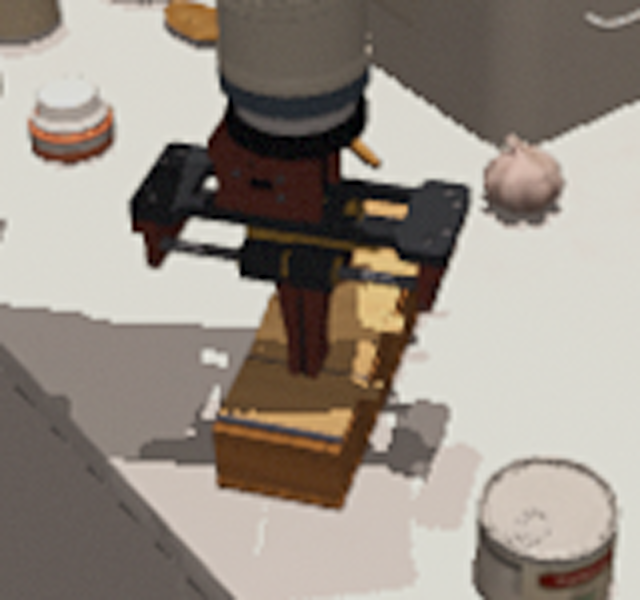

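Lid 1 lies shut (crop around (300, 390)), the box hasn't moved and the forces are tiny, so I continue the stroke.

>>> apply_moves --series '[0.008,0,0,0,1,0.016,0,0.0005,0,1,0.024,0,0.0005,0,1,0.032,0,0.0005,0,1,0.04,0,0.0005,0,1,0.048,0,0.0005,0,1,0.056,0,0.0005,0,1,0.064,0,0.0005,0,1,0.072,0,0.0005,0,1,0.08,0,0.0005,0,1,0.088,0,0.0005,0,1]'

```text
time_s: 5.1
ee_pos: [0.51, -0.2908, 0.0545]
orientation: [[0.786, 0.618, 0.0], [0.618, -0.786, 0.0], [0.0, 0.0, -1.0]]
force: [0.4, -0.7, -0.6]
grip_width: 0.0003
gripper_force: 0.0
```

>>> apply_moves --series '[0.008,0,0,0,1,0.016,0,0,0,1,0.024,0,0,0,1,0.032,0,0,0,1,0.04,0,0,0,1,0.048,0,0,0,1,0.056,0,0,0,1,0.064,0,0,0,1,0.072,0,0,0,1,0.08,0,0,0,1,0.085,0,0,0,1,0.085,0,0,0,1]'

```text
time_s: 6.3
ee_pos: [0.5769, -0.2382, 0.0545]
orientation: [[0.786, 0.619, 0.0], [0.619, -0.786, -0.0], [0.0, 0.0, -1.0]]
force: [-0.7, -0.1, -0.7]
grip_width: 0.0005
gripper_force: 0.0
```

>>> apply_moves --series '[0,0,0,0,1,0,0,-0.01,0,1,0,0,-0.04,0,1,0,0,-0.08,0,1,0,0,-0.12,0,1,0,0,-0.16,0,1,-0.04,0.0,-0.18,0,1,-0.08,0.0,-0.18,0,1,-0.12,0,-0.18,0,1,-0.16,0,-0.18,0,1,-0.16,0,-0.18,0,1]'

```text
time_s: 7.4
ee_pos: [0.447, -0.3398, 0.2354]
orientation: [[0.789, 0.615, -0.001], [0.615, -0.789, -0.001], [-0.001, 0.0, -1.0]]
force: [0.7, 0.6, 0.3]
grip_width: 0.0006
gripper_force: 0.0
```

Run:
```python
from h import *
print(sense()["ee_pos"],sense()["force"])
A=[]
for c,(y,x) in(("scene",(150,220)),("top",(180,270))):
    s=snapshot(c); A.append(cv2.resize(s["frame"][y:y+150,x:x+150,::-1],(400,400),interpolation=cv2.INTER_CUBIC))
    for n in("row_start","row_end","tin","garlic","timer"):
        for d in tip_of(s,n)[:1]: print(c,n,round(d["p"],2),w(s,d["xyz"]).round(3))
cv2.imwrite("pics/f.png",np.hstack(A))
```

```text
[ 0.44703173 -0.33977502  0.23535262] [0.67905187 0.60473309 0.31107168]
scene row_start 0.84 [ 0.402 -0.376  0.054]
scene row_end 0.74 [ 0.564 -0.251  0.05 ]
scene tin 0.73 [ 0.482 -0.518 -0.002]
scene garlic 0.73 [ 0.696 -0.247  0.002]
scene timer 0.88 [0.479 0.022 0.002]
top row_start 0.86 [ 0.399 -0.374  0.051]
top row_end 0.57 [ 0.559 -0.25   0.052]
top tin 0.95 [ 0.477 -0.516  0.002]
top garlic 0.63 [ 0.695 -0.243 -0.001]
top timer 0.62 [0.479 0.023 0.002]
```

View pics/f.png

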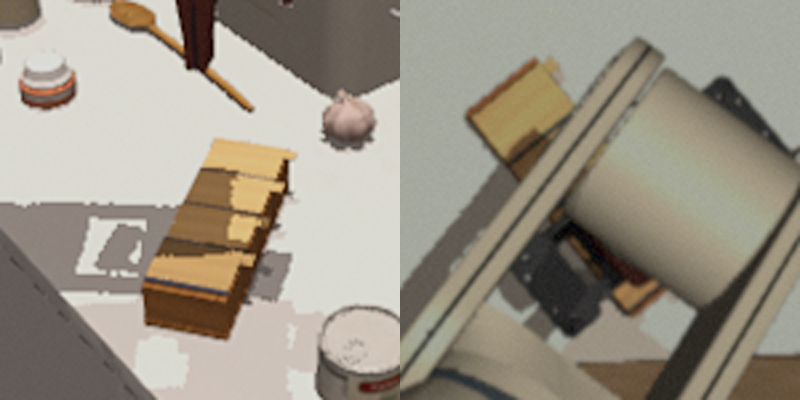

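The scene crop shows all four lids lying flat (left half, from (215, 155) to (190, 265)). The box and its neighbours have not moved and the arm is clear.

```bash
python3 -c "
from cell import *
print(close_job())"
```

```text
the job is handed in; nothing more can be done
None
```

I shut all four lids in order in one low stroke and handed the job in (verdict not shown); the last pictures show the lids flat and the box, timer, tin and garlic in their places.

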